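# Clear the broken stub and present the notched plate label end up

## Robot

A 6-joint arm with a two-finger parallel gripper is mounted at the origin on the work surface. World frame = base frame: x ahead of the robot, y to its left, z up, the work surface at z = 0. Lengths are in m, angles in rad, forces in N, time in s.
With the tool pointing down it reaches from about 0.325 to 1 m from the base axis. Payload 5.1 kg.
Tool frame: the origin (TCP) lies on the centre line of the jaws, within the pads' length; the fingertips stand 25 mm ahead of it and the grasp point (between the pads) lies 6 mm ahead of it; z points along the fingers, y is the direction in which the jaws open and shut (so a half turn about z gives the same grasp; the last joint's range is limited). The gripper opens to 85 mm and grips with 20 to 120 N. Pads are 22 mm wide; open, the fingers measure 114 mm over their backs; the gripper's body (76 mm by 85 mm) begins 54 mm behind the grasp point. The pads swing forward as they close: fully open they stand 13 mm farther back than shut.
Start: joints at [1.164, 0.124, 1.65, -0, 1.367, -0.083], TCP at [0.207, 0.616, 0.256] pointing down, gripper open.
Joint ranges: [-2.61, 2.61], [-1.02, 2.33], [0.03, 2.71], [-1.35, 4.49], [0.32, 2.68], [-2.91, 2.91]. Speed limits (rad/s): [2.57, 2.57, 3.14, 3.14, 3.14, 3.14].

## Interface

Orientations are given as [roll, pitch, yaw] about the fixed x, y, z axes, in that order (R = Rz(yaw) Ry(pitch) Rx(roll)).
In Python, from rig import bot, capture, camera_model, hand_in, look_for gives the robot as it stands.
- The arm moves only by the tool step_arm, never from a script. Its argument "motion" is a list of rows, each a list of 4 numbers: the shift along the tool's x, y, z in mm, then the turn about the tool's z in degrees. A call has 1 to 12 rows; each row shifts and turns the commanded pose from where the row before left it, along the tool's axes as they then stand; what a row does not reach is not made up. A row lasts 1/12 s, in which the tool goes at most 41.7 mm and 7.16 degrees, less where a joint would pass 70% of its speed; a pose out of reach is approached as far as the arm can. A call with a gripper value outside its range is refused whole. "claw" is the opening, from 0 (shut) to 1 (fully open), set as the call begins (left out, the last holds). The fingers move at their own pace and stop on an object; the grip force is fixed at half the most. Time passes only in rows, so rows that do not move let the fingers close. It gives the time, the measured TCP pose, the force and the opening at its end, in the units of the state.
- bot.observe(): the state, without advancing time (a new reading comes with each control period).
- capture(name): name is "scene" or "top" or "wrist"; returns (picture, depth): 384x512x3 uint8, blue, green, red; 384x512 float32, m along the optical axis (not along the pixel's ray), 0 where there is no reading.
- camera_model(name): a dict with "fx", "fy", "cx", "cy" (pixels), "eye" and "orientation" of the camera in the world; the wrist camera has in their place "hand_eye" (4x4, takes a point from camera to tool coordinates, whose origin is the TCP and whose axes are the flange's). Camera axes: x right, y down, z forward; pixel columns grow to the right and rows downward; lengths in m; the calibration is good to about 2 mm. The wrist camera is an equidistant fisheye: a pixel r from the principal point sees the ray r / f radians off the axis. A picture is of the moment at which its call begins: read the wrist's pose just before it. camera_model takes no time and is no camera call.
- hand_in(): hands the job in, once; it reports no verdict.
Trained networks look in the newest picture that a camera, given by its name, has taken for a name from the list of things; names that differ only in an ending like _2 or _b are one class to them, and where a whole thing is asked for, a point or a joint stands for the part that bears it (a point fixed in the world has none). Each returns a list of dicts, best first, with "p" (0 to 1); they miss things now and then, are a little off and sometimes report something else, mostly with a low value. They report only what shows in the picture. A call takes as long as a camera call. They do not tell look-alikes from the thing itself.
- look_for(query, camera): "centre" ([x, y, z] in m, in world coordinates, good to about 4 mm: the middle of the surface that is visible of it).
The state is a dict: "time_s": time; "joints": joint angles; "dq": joint speeds; "tau": joint torques, N m; "tcp_pos": TCP position; "eef_rot": TCP orientation; "contact_force": force on the tool from outside, world axes, zero at the start; "wrist_torque": the same for the moment, N m; "width": finger opening in m.
Only numpy, scipy, OpenCV 4.12 (cv2) and the standard library are available. Lean on these libraries where they do the work, as an engineer would, in place of code of your own. Each camera call takes 0.05 s, during which the arm holds its last target.

## Task

Drop the broken stub of glass from the white light pad into the wire basket. Then pick the whole plate off its wooden block without letting it fall, find its frosted label end by the small corner notch, and hold it up over the middle of the light pad, all of it a hand's width or more above the pad, sloping at 45 degrees or steeper with the frosted end uppermost and the plate's top face still on top. Finish while holding it still like that, and leave the other things on the table where they are.

Things in the scene. Friction and masses are not known exactly. Their poses are not given: they have to be found in the camera images.
- plate_mid (a point): centre (half-way up) of the whole glass plate, 110 mm long (x) x 48 mm wide (y) x 8 mm thick (z), 60 to 130 g, rigid. It lies flat across the top of the wooden block, label face up, so this point starts 34 mm above the table. Its +x axis points to the frosted label end (the last 30 mm look milky); a 12 x 12 mm square notch is cut out of the +x +y corner. +z is the label face's normal. Either long edge is free to be gripped.
- plate_clear_end (a point): middle of the clear, un-notched end of the plate, 55 mm from its centre along the plate's -x
- block: fixed plain wooden block, 80 mm (x) x 34 mm (y) x 30 mm high, origin at the centre of its underside; the plate lies along it (within a few degrees), each long edge overhanging by about 7 mm and each end by 7 to 23 mm. It may be turned to any direction.
- stub_mid (a point): centre (half-way up) of the broken stub: a flat glass piece 8 mm thick, 45 mm (x) x 48 mm (y), plus a 10 mm long, 30 mm wide broken tongue on its +x side; about 50 g. No frosted end. Lies flat on the light pad; z up.
- pad: fixed white light pad, 130 x 130 mm, 10 mm thick, origin at the centre of its underside (top face 10 mm above the table)
- basket: fixed open wire basket, 140 mm (x) x 120 mm (y), 65 mm high, walls 5 mm thick, floor 6 mm thick; origin at the centre of its underside, z up
- glue_gun: bystander: blue hot-glue gun lying on its side, about 210 mm long, 32 mm high; leave alone
- tape_roll: bystander: roll of tape lying flat, 64 mm across, 18 mm high, open in the middle; leave alone
- jar: bystander: glass jar 52 mm across, 75 mm tall; leave alone
- screwdriver: bystander: screwdriver lying on the table, about 200 mm long; leave alone
- rod: bystander: square steel rod 110 mm long, 8 mm thick, lying on the table; leave alone
Things that resemble listed ones, but are neither listed nor needed, are in the scene too. Leave any blue look-alike of the basket alone.

How it is judged:
By the outcome, as a careful person would: the job done as asked, in the order asked, and still so for the second after the job is handed in, while the arm keeps its last pose, push and grip.
It also fails if it takes over 54 s, if anything falls off the work surface, if the arm or the gripper's body presses on something with over 40 N, if the wrist force passes 120 N, or if a joint passes its speed limit or range.

## Working session

There is one attempt and no reset: what is moved stays moved. The work goes in short steps, Python scripts to look and compute and a tool call to move; the robot and the scene stay as the last step left them, time stands still between calls to the robot, and variables do not carry over. Pictures are saved under pics/ and viewed, and the job is handed in when it is done.

Besides the shell and the picture viewer there is one more tool, called after "Call:" as a command line: name --pt "numbers of a row" for each row, then --argument value for the rest. step_arm: Moves the arm, as the interface text tells. Its arguments: {"type":"object","properties":{"motion":{"type":"array"},"claw":{"type":"number"}},"required":["motion"]}

```bash
ls; mkdir -p pics; python3 - <<'E'
from rig import bot,capture,camera_model
import cv2,numpy as np
print(bot.observe())
for n in ("scene","top"):
    p,d=capture(n); cv2.imwrite(f"pics/{n}0.png",p); np.save(f"{n}0.npy",d); print(n,camera_model(n))
print(camera_model("wrist"))
E
```

```text
pics
{'time_s': 0.0, 'joints': array([ 1.16438255e+00,  1.24532905e-01,  1.65169444e+00,  4.21883397e-05,
        1.36747727e+00, -8.26245698e-02]), 'dq': array([ 9.90564907e-05,  3.51843516e-05,  7.68966880e-04, -4.26143920e-05,
        7.87934436e-05, -3.90219633e-04]), 'tau': array([-1.20824414e-03, -4.23612714e+01, -3.65448081e+01, -1.49400289e-04,
        7.05203041e-03, -2.19692041e-06]), 'tcp_pos': array([0.20661543, 0.6156966 , 0.25502288]), 'eef_rot': array([-3.13949131e+00, -2.15461613e-04,  2.81779466e+00]), 'contact_force': array([0.19726321, 0.24415052, 0.54356643]), 'wrist_torque': array([-0.0094582 ,  0.04199682, -0.01289762]), 'width': 0.08526211512881099}
scene {'fx': 447.6172153015592, 'fy': 447.6172153015592, 'cx': 250.57710470612128, 'cy': 191.59247958523935, 'eye': array([ 1.28245095, -0.37078735,  0.91907072]), 'orientation': array([-2.39108576, -0.00967828,  1.2237128 ])}
top {'fx': 427.04421772864663, 'fy': 427.04421772864663, 'cx': 255.15988192451016, 'cy': 189.2928542695669, 'eye': array([ 0.2977694 , -0.07695135,  1.12682251]), 'orientation': array([-2.92299024, -0.00657206, -1.52345381])}
{'fx': 297.3186396354542, 'fy': 297.3186396354542, 'cx': 256.7451014625179, 'cy': 189.17537994833123, 'hand_eye': array([[ 3.04458796e-04, -9.46204277e-01, -3.23569736e-01,
         8.36985589e-02],
       [ 9.99999517e-01,  5.90326055e-04, -7.85334226e-04,
        -6.82583671e-04],
       [ 9.34098250e-04, -3.23569341e-01,  9.46204000e-01,
        -1.17813487e-01],
       [ 0.00000000e+00,  0.00000000e+00,  0.00000000e+00,
         1.00000000e+00]])}
```

View pics/scene0.png

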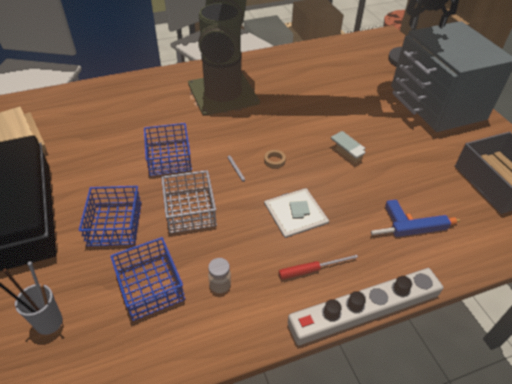

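View pics/top0.png

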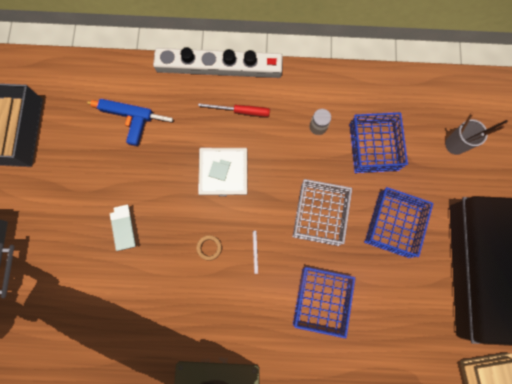

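```bash
python3 - <<'E'
from rig import look_for
for n in ("plate_mid","stub_mid","basket","pad","block","rod"):
    print(n,[(np_['p'],[round(float(v),4) for v in np_['centre']]) for np_ in look_for(n,"top")[:4]])
E
```

```text
plate_mid [(0.92, [0.4216, 0.263, 0.0387])]
stub_mid [(0.52, [0.5876, 0.0246, 0.0149])]
basket [(0.74, [0.2578, -0.2658, 0.0027]), (0.64, [0.4855, -0.2537, 0.0268]), (0.64, [0.3751, -0.0807, 0.0061]), (0.63, [0.6891, -0.4004, 0.0248])]
pad []
block []
rod [(0.69, [0.3777, -0.0817, 0.0038])]
```

The candidates in the top view are:
- **Basket:** the grey wire one at (323,212). The blue look-alikes are at (379,142), (399,222) and (324,301).
- **Stub:** the glass at (219,170) on the white pad.
- **Plate:** the glass at (122,228) on its block, with a whitish end near (121,212).

I'm choosing the grey basket, and I'll check close crops and measure first.

```bash
cat > h.py <<'E'
import numpy as np,cv2
from scipy.spatial.transform import Rotation as R
from rig import camera_model
def ray(n,u,v,z):
    c=camera_model(n); M=R.from_euler('xyz',c['orientation']).as_matrix()
    d=M@np.array([(u-c['cx'])/c['fx'],(v-c['cy'])/c['fy'],1]); e=np.array(c['eye'])
    return e+d*(z-e[2])/d[2]
def proj(n,P):
    c=camera_model(n); M=R.from_euler('xyz',c['orientation']).as_matrix()
    p=M.T@(np.array(P)-c['eye']); return c['cx']+c['fx']*p[0]/p[2],c['cy']+c['fy']*p[1]/p[2]
E
python3 - <<'E'
from h import *
t=cv2.imread("pics/top0.png"); s=cv2.imread("pics/scene0.png")
f=lambda a,x,y,w,h,k:cv2.resize(a[y:y+h,x:x+w],(w*k,h*k),interpolation=cv2.INTER_CUBIC)
a=f(t,192,140,65,60,6); b=f(t,95,195,65,60,6); c=f(s,260,185,65,60,6); d=f(s,320,120,65,60,6)
cv2.imwrite("pics/crop0.png",np.vstack([np.hstack([a,b]),np.hstack([c,d])])[:, :])
print(proj("top",[.5876,.0246,.018]),proj("top",[.4216,.263,.038]))
E
```

```text
(np.float64(219.7466236575016), np.float64(171.78411616726106)) (np.float64(121.74669648583941), np.float64(228.11765757847638))
```

View pics/crop0.png

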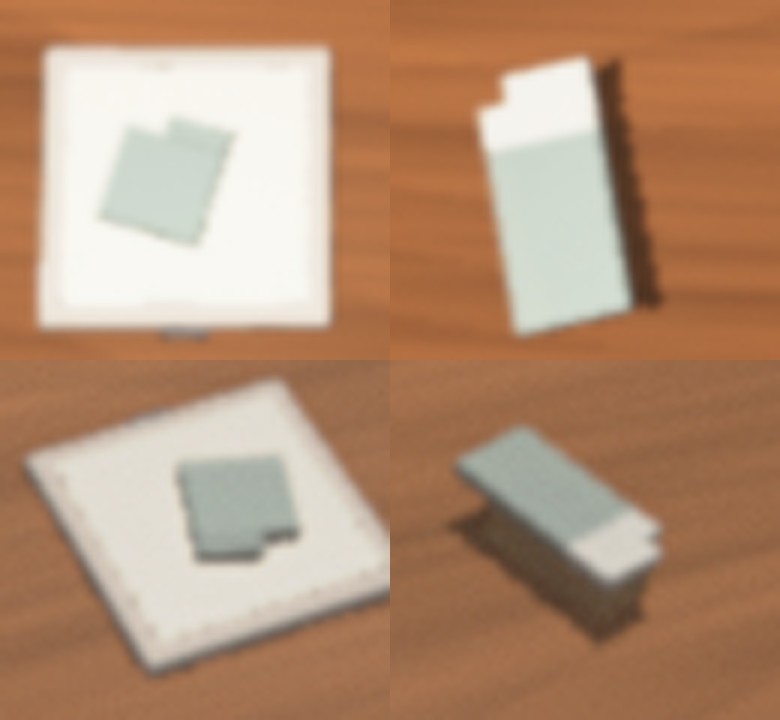

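```bash
python3 - <<'E'
from h import *
T=lambda x,y,ox,oy:(x/6+ox-0.4,y/6+oy-0.4)
r=lambda x,y,ox,oy,z:ray("top",*T(x,y,ox,oy),z)
deg=lambda d:np.degrees(np.arctan2(d[1],d[0]))
print("plate")
P=[r(x-390,y,95,195,.038)[:2] for x,y in [(515,335),(632,303),(588,57),(471,83)]]
for p in P:print(p.round(4))
print(np.mean(P,0).round(4),deg((P[2]+P[3]-P[0]-P[1])),np.linalg.norm(P[0]-P[1]),np.linalg.norm(P[1]-P[2]))
print("stub")
S=[r(x,y,192,140,.018)[:2] for x,y in [(127,125),(100,215),(197,243),(228,150),(172,118),(235,133)]]
for p in S:print(p.round(4))
print(np.mean(S[:4],0).round(4),deg(S[0]-S[1]),deg(S[1]-S[2]),deg(S[5]-S[2]),np.linalg.norm(S[1]-S[2]),np.linalg.norm(S[0]-S[1]))
print("pad")
Q=[r(x,y,192,140,.01)[:2] for x,y in [(45,47),(330,47),(330,327),(38,327)]]
for p in Q:print(p.round(4))
print(np.mean(Q,0))
t=cv2.imread("pics/top0.png"); c=cv2.resize(t[165:260,270:375],None,fx=6,fy=6,interpolation=cv2.INTER_CUBIC); cv2.imwrite("pics/bask0.png",c)
E
```

```text
plate
[0.3645 0.2724]
[0.3802 0.2247]
[0.4844 0.2551]
[0.4707 0.304 ]
[0.4249 0.264 ] 16.39010014443692 0.050182833361797435 0.10856839929532362
stub
[0.6183 0.0455]
[0.576  0.0546]
[0.5653 0.0106]
[ 6.089e-01 -6.000e-04]
[0.6225 0.0255]
[ 0.6169 -0.0033]
[0.5921 0.0275] -12.216528031438298 76.3146837185886 -15.016726000070472 0.04530437316383286 0.04324501444692452
pad
[0.6557 0.0862]
[ 0.6621 -0.0436]
[ 0.5317 -0.0503]
[0.5254 0.0795]
[0.593702  0.0179461]
```

View pics/bask0.png

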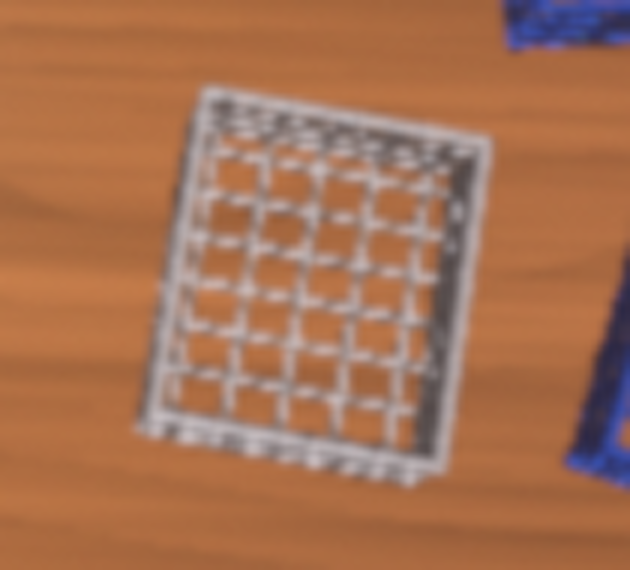

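```bash
cat >> h.py <<'E'
def go(target,yaw_y=None):
    """offset in tool mm to target TCP; turn deg so tool y points (mod 180) at yaw_y deg"""
    from rig import bot
    o=bot.observe(); M=R.from_euler('xyz',o['eef_rot']).as_matrix()
    print("t",round(o['time_s'],2),"tcp",np.round(o['tcp_pos'],4),"rot",np.round(o['eef_rot'],4),"w",round(o['width'],4),"q",np.round(o['joints'],2),"F",np.round(o['contact_force'],1))
    print("shift mm",np.round(M.T@(np.array(target)-o['tcp_pos'])*1000,1))
    ya=np.degrees(np.arctan2(M[1,1],M[0,1])); print("tool y at",round(ya,2))
    if yaw_y is not None: print("turn (tool z)",round(-(((yaw_y-ya)+90)%180-90),2))
E
python3 - <<'E'
from h import *
Q=[ray("top",x/6+270-.4,y/6+165-.4,.065)[:2] for x,y in [(205,90),(490,138),(445,470),(155,425)]]
for q in Q: print(q.round(4))
print(np.mean(Q,0)); print(np.degrees(np.arctan2(*(Q[0]-Q[3])[::-1])),np.degrees(np.arctan2(*(Q[1]-Q[2])[::-1])),np.linalg.norm(Q[0]-Q[3]),np.linalg.norm(Q[0]-Q[1]))
go([.593,.027,.2],76)
E
```

```text
[ 0.5652 -0.1959]
[ 0.5501 -0.3176]
[ 0.4083 -0.2988]
[ 0.4211 -0.1784]
[ 0.48617501 -0.24771271]
-6.920973325340115 -7.560012622394928 0.14516229280145032 0.12263791692684863
t 0.4 tcp [0.2068 0.6161 0.2561] rot [-3.1413 -0.      2.8178] w 0.0856 q [ 1.16  0.12  1.65  0.    1.37 -0.08] F [ 0.3 -0.1 -0.4]
shift mm [-553.6 -435.6   56.2]
tool y at 71.45
turn (tool z) -4.55
```

Call:
step_arm --pt "-28 -22 3 0" --pt "-28 -22 3 0" --pt "-28 -22 3 0" --pt "-28 -22 3 0" --pt "-28 -22 3 0" --pt "-28 -22 3 0" --pt "-28 -22 3 0" --pt "-28 -22 3 0" --pt "-28 -22 3 0" --pt "-28 -22 3 0" --pt "-28 -22 3 0" --pt "-28 -22 3 0" --claw 0.75

```text
time_s: 1.4
tcp_pos: [0.4421, 0.2575, 0.2205]
eef_rot: [3.141, 0.001, 2.818]
contact_force: [1.0, 0.9, -0.6]
width: 0.064
```

Call:
step_arm --pt "-27 -21.5 2.5 0" --pt "-27 -21.5 2.5 0" --pt "-27 -21.5 2.5 0" --pt "-27 -21.5 2.5 0" --pt "-27 -21.5 2.5 0" --pt "-27 -21.5 2.5 0" --pt "-27 -21.5 2.5 0" --pt "-27 -21.5 2.5 0" --pt "0 0 0 -4.5" --pt "0 0 0 0"

```text
time_s: 2.23
tcp_pos: [0.5921, 0.0255, 0.2]
eef_rot: [-3.142, -0.001, 2.895]
contact_force: [-0.8, -0.1, 0.7]
width: 0.064
```

```bash
cat >> h.py <<'E'
def wpose():
    from rig import bot
    o=bot.observe(); M=R.from_euler('xyz',o['eef_rot']).as_matrix()
    T=np.eye(4);T[:3,:3]=M;T[:3,3]=o['tcp_pos'];return T
def wray(T,u,v,z):
    c=camera_model("wrist"); dx,dy=u-c['cx'],v-c['cy']; r=np.hypot(dx,dy); th=r/c['fx']
    d=np.array([np.sin(th)*dx/(r+1e-9),np.sin(th)*dy/(r+1e-9),np.cos(th)])
    C=T@c['hand_eye']; d=C[:3,:3]@d; e=C[:3,3]; return e+d*(z-e[2])/d[2]
def wproj(T,P):
    c=camera_model("wrist"); C=np.linalg.inv(T@c['hand_eye']); p=C[:3,:3]@np.array(P)+C[:3,3]
    rho=np.hypot(p[0],p[1]); th=np.arctan2(rho,p[2]); return c['cx']+c['fx']*th*p[0]/rho,c['cy']+c['fx']*th*p[1]/rho
E
python3 - <<'E'
from h import *
from rig import capture,look_for
go([.593,.027,.2],76)
T=wpose();p,d=capture("wrist");np.savez("w1.npz",T=T,d=d);cv2.imwrite("pics/w1.png",p)
print([(r['p'],r['centre']) for r in look_for("stub_mid","wrist")[:2]])
E
```

```text
t 2.23 tcp [0.5921 0.0255 0.2   ] rot [-3.1416e+00 -6.0000e-04  2.8947e+00] w 0.064 q [-0.05  0.04  1.84  0.    1.27 -1.37] F [-0.8 -0.1  0.7]
shift mm [-0.6  1.7  0. ]
tool y at 75.85
turn (tool z) -0.15
[(0.68, [0.5946, 0.0244, 0.015])]
```

View pics/w1.png

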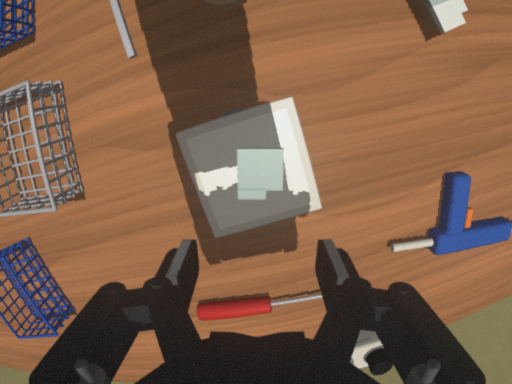

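```bash
python3 - <<'E'
from h import *
z=np.load("w1.npz");T=z['T']
S=[wray(T,u,v,.018)[:2] for u,v in [(238,149.5),(283.5,148.5),(284,191),(237.5,191.5)]]
for s in S:print(s.round(4))
print(np.mean(S,0)); a=S[0]-S[1];print(np.degrees(np.arctan2(a[1],a[0])),np.linalg.norm(a),np.linalg.norm(S[1]-S[2]))
p=cv2.imread("pics/w1.png");cv2.imwrite("pics/w1c.png",cv2.resize(p[130:270,150:350],None,fx=4,fy=4,interpolation=cv2.INTER_CUBIC))
m=np.mean(S,0); go([m[0],m[1],.04],76)
E
```

```text
[0.5635 0.0119]
[0.5738 0.0575]
[0.619  0.0479]
[ 6.074e-01 -5.000e-04]
[0.59095203 0.02920231]
-102.76020817895049 0.046727798444184634 0.04622830574804644
t 2.33 tcp [0.5913 0.0273 0.2002] rot [ 3.1414e+00 -5.0000e-04  2.8943e+00] w 0.064 q [-0.04  0.04  1.84  0.    1.27 -1.37] F [-0.1  0.5  0.5]
shift mm [  0.7   1.8 160.2]
tool y at 75.83
turn (tool z) -0.17
```

View pics/w1c.png

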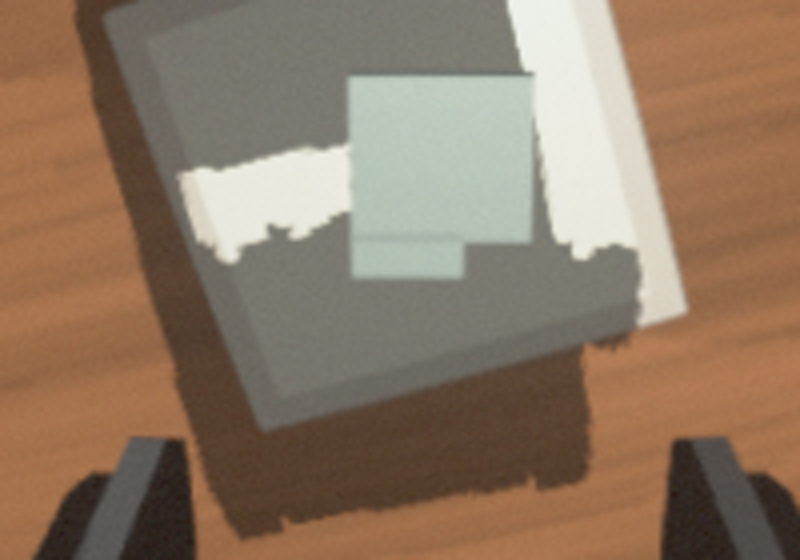

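Call:
step_arm --pt "0.5 1.5 0 0" --pt "0 0 20 0" --pt "0 0 20 0" --pt "0 0 20 0" --pt "0 0 20 0" --pt "0 0 20 0" --pt "0 0 20 0" --pt "0 0 20 0" --pt "0 0 12 0" --pt "0 0 0 0"

```text
time_s: 3.17
tcp_pos: [0.5887, 0.0298, 0.0452]
eef_rot: [-3.14, -0.006, 2.897]
contact_force: [-1.4, 0.1, -0.6]
width: 0.0638
```

```bash
python3 - <<'E'
from h import *
from rig import capture,look_for
go([.591,.029,.04],76)
T=wpose();p,d=capture("wrist");np.savez("w2.npz",T=T,d=d);cv2.imwrite("pics/w2.png",p)
E
```

```text
t 3.17 tcp [0.5887 0.0298 0.0452] rot [-3.1405 -0.0057  2.8971] w 0.0638 q [-0.04  0.22  1.93  0.    1.   -1.37] F [-1.4  0.1 -0.6]
shift mm [-2.5 -0.3  5.2]
tool y at 75.99
turn (tool z) -0.01
```

View pics/w2.png

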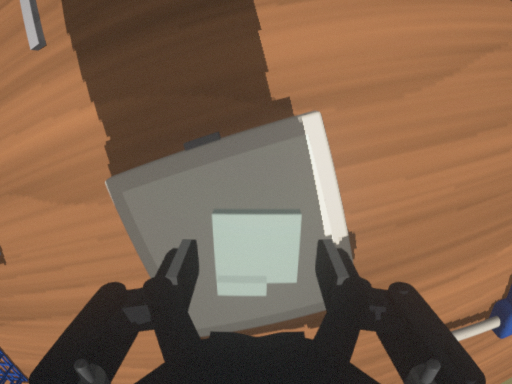

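Call:
step_arm --pt "-1 0 3 0" --pt "0 0 3 0" --pt "0 0 2 0" --pt "0 0 0 0" --pt "0 0 0 0"

```text
time_s: 3.63
tcp_pos: [0.5926, 0.0285, 0.0408]
eef_rot: [3.141, 0.001, 2.896]
contact_force: [-1.3, 0.1, -0.1]
width: 0.0637
```

Call:
step_arm --pt "0 0 1.5 0" --pt "0 0 0 0"

```text
time_s: 3.8
tcp_pos: [0.5923, 0.0285, 0.0389]
eef_rot: [3.142, 0.0, 2.896]
contact_force: [0.5, 1.2, 0.4]
width: 0.0641
```

Closing slowly at this height, since the pads swing forward as they close.

Call:
step_arm --pt "0 0 1 0" --pt "0 0 1 0" --pt "0 0 0 0" --pt "0 0 0 0" --claw 0.64

```text
time_s: 4.13
tcp_pos: [0.5921, 0.0286, 0.0367]
eef_rot: [-3.142, -0.0, 2.896]
contact_force: [-0.3, -0.0, -0.1]
width: 0.055
```

```bash
python3 - <<'E'
from h import *
from rig import capture,look_for
go([.591,.029,.036],76)
p,d=capture("scene");cv2.imwrite("pics/s3.png",cv2.resize(p[150:270,220:380],None,fx=4.5,fy=4.5,interpolation=cv2.INTER_CUBIC))
E
```

```text
t 4.13 tcp [0.5921 0.0286 0.0367] rot [-3.1415e+00 -3.0000e-04  2.8963e+00] w 0.055 q [-0.04  0.23  1.93  0.    0.98 -1.37] F [-0.3 -0.  -0.1]
shift mm [1.2 0.2 0.7]
tool y at 75.94
turn (tool z) -0.06
```

View pics/s3.png

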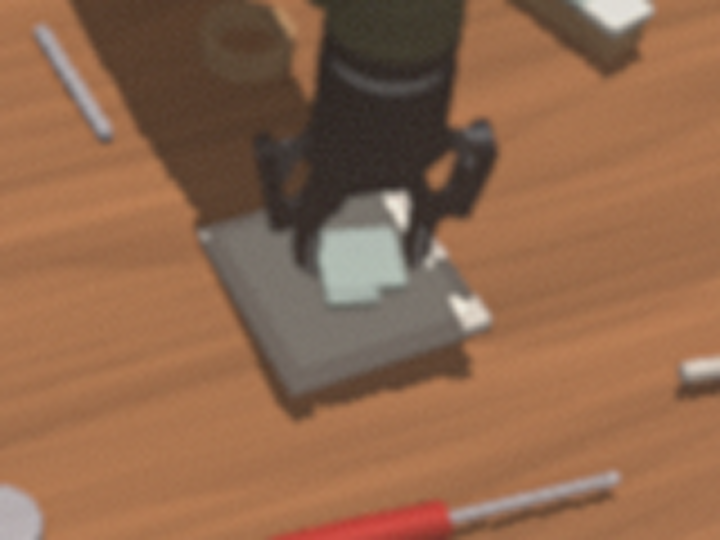

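Call:
step_arm --pt "0 0 1 0" --pt "0 0 0 0" --pt "0 0 0 0" --pt "0 0 0 0" --pt "0 0 0 0" --pt "0 0 0 0" --claw 0.35

```text
time_s: 4.68
tcp_pos: [0.5929, 0.0286, 0.0369]
eef_rot: [3.141, 0.001, 2.896]
contact_force: [-1.1, 0.5, 5.6]
width: 0.0451
```

```bash
python3 - <<'E'
from h import *
go([.487,-.248,.2])
E
```

```text
t 4.68 tcp [0.5929 0.0286 0.0369] rot [3.1414e+00 1.1000e-03 2.8964e+00] w 0.0451 q [-0.04  0.23  1.93 -0.    0.98 -1.37] F [-1.1  0.5  5.6]
shift mm [  35.4 -294.  -163.2]
tool y at 75.95
```

Call:
step_arm --pt "0 0 0 0" --pt "0 0 -1 0" --pt "0 0 -2 0" --pt "0 0 -5 0" --pt "0 0 -12 0" --pt "0 0 -20 0" --pt "0 0 -20 0" --pt "0 0 0 0" --claw 0.35

```text
time_s: 5.35
tcp_pos: [0.5955, 0.0285, 0.1015]
eef_rot: [3.14, 0.009, 2.896]
contact_force: [0.8, 0.5, 1.5]
width: 0.0455
```

```bash
python3 - <<'E'
from h import *
from rig import capture,look_for
go([.487,-.248,.2])
p,d=capture("wrist");cv2.imwrite("pics/w4.png",p)
E
```

```text
t 5.35 tcp [0.5955 0.0285 0.1015] rot [3.1398 0.0087 2.8964] w 0.0455 q [-0.04  0.15  1.9  -0.    1.09 -1.37] F [0.8 0.5 1.5]
shift mm [  37.3 -294.4  -99.4]
tool y at 75.95
```

View pics/w4.png

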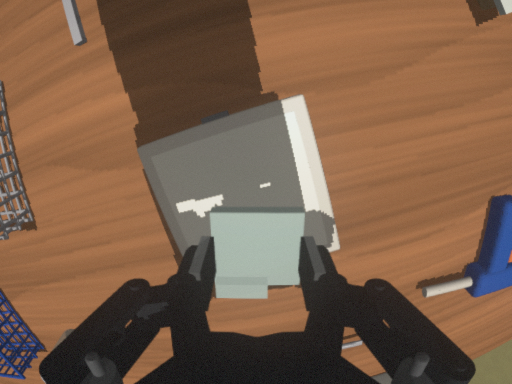

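Call:
step_arm --pt "0 0 -20 0" --pt "4 -15 -20 0" --pt "4 -30 -15 0" --pt "4 -33 -5 0" --pt "4 -33 0 0" --pt "4 -33 0 0" --pt "4 -33 0 0" --pt "4 -33 0 0" --pt "4 -33 0 0" --pt "4 -33 0 0" --pt "4 -17 0 0" --pt "0 0 0 -7"

```text
time_s: 6.4
tcp_pos: [0.4804, -0.2486, 0.1549]
eef_rot: [-3.141, -0.002, 3.016]
contact_force: [0.4, -0.2, -1.0]
width: 0.0451
```

```bash
python3 - <<'E'
from h import *
from rig import capture,look_for
go([.487,-.248,.07],83)
T=wpose();p,d=capture("wrist");np.savez("w5.npz",T=T);cv2.imwrite("pics/w5.png",p)
E
```

```text
t 6.4 tcp [ 0.4804 -0.2486  0.1549] rot [-3.1413e+00 -1.8000e-03  3.0164e+00] w 0.0451 q [-0.58 -0.03  1.99 -0.    1.19 -2.02] F [ 0.4 -0.2 -1. ]
shift mm [-6.7  1.5 84.8]
tool y at 82.82
turn (tool z) -0.18
```

View pics/w5.png

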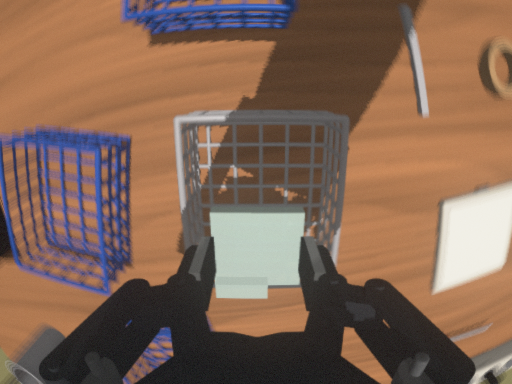

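```bash
python3 - <<'E'
from h import *
T=np.load("w5.npz")['T']
a=wray(T,177,118,.065)[:2];b=wray(T,349,116,.065)[:2];print(a,b,np.linalg.norm(a-b),np.degrees(np.arctan2(*(b-a)[::-1])))
m=(a+b)/2; n=(b-a)/np.linalg.norm(b-a); n=np.array([n[1],-n[0]]); print(m+n*.07, m-n*.07)
E
```

```text
[ 0.40723584 -0.29745291] [ 0.42065831 -0.17538878] 0.12279990453119277 83.72482974358098
[ 0.48352767 -0.24407209] [ 0.34436649 -0.2287696 ]
```

Call:
step_arm --pt "-4 2 10 0" --pt "0 0 20 0" --pt "0 0 20 0" --pt "0 0 20 0" --pt "0 0 10 0" --pt "0 0 5 0" --pt "0 0 0 0" --pt "0 0 0 0"

```text
time_s: 7.12
tcp_pos: [0.487, -0.2443, 0.0711]
eef_rot: [-3.141, 0.0, 3.018]
contact_force: [0.4, -0.1, -1.4]
width: 0.0456
```

Call:
step_arm --pt "0 0 0 0" --pt "0 0 0 0" --pt "0 0 0 0" --pt "0 0 -5 0" --pt "0 0 -15 0" --pt "0 0 -25 0" --pt "0 0 -30 0" --pt "0 0 -30 0" --pt "0 0 0 0" --claw 0.72

```text
time_s: 7.87
tcp_pos: [0.49, -0.2466, 0.1842]
eef_rot: [-3.136, 0.012, 3.018]
contact_force: [1.3, -1.1, 1.4]
width: 0.0615
```

```bash
python3 - <<'E'
from h import *
from rig import capture,look_for
go([.425,.264,.2],106.4)
T=wpose();p,d=capture("wrist");np.savez("w6.npz",T=T);cv2.imwrite("pics/w6.png",p)
E
```

```text
t 7.87 tcp [ 0.49   -0.2466  0.1842] rot [-3.1359  0.0121  3.0184] w 0.0615 q [-0.56 -0.05  1.95  0.    1.22 -2.01] F [ 1.3 -1.1  1.4]
shift mm [127.  498.7 -20.2]
tool y at 82.94
turn (tool z) -23.46
```

View pics/w6.png

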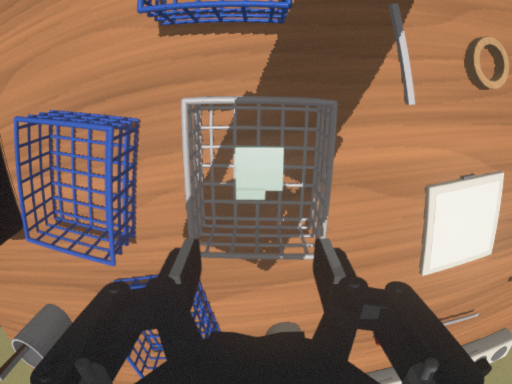

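Call:
step_arm --pt "5 15 -5 0" --pt "9 30 -5 0" --pt "9 33 -5 0" --pt "9 33 0 0" --pt "9 33 0 0" --pt "9 33 0 0" --pt "9 33 0 0" --pt "9 33 0 0" --pt "9 33 0 0" --pt "9 33 0 0" --pt "10 33 0 0" --pt "10 33 0 0" --claw 0.8

```text
time_s: 8.92
tcp_pos: [0.4263, 0.1421, 0.1901]
eef_rot: [-3.141, -0.001, 3.018]
contact_force: [0.5, -0.3, -0.9]
width: 0.0683
```

Call:
step_arm --pt "9 33 0 0" --pt "9 33 0 0" --pt "9 33 0 0" --pt "8 32 0 0" --pt "4 20 0 0" --pt "0 0 0 -6" --pt "0 0 0 -6" --pt "0 0 0 -6" --pt "0 0 0 -5.5" --pt "0 0 0 0"

```text
time_s: 9.75
tcp_pos: [0.4066, 0.2952, 0.1898]
eef_rot: [-3.141, -0.002, -2.853]
contact_force: [-0.5, 0.2, 0.7]
width: 0.0682
```

```bash
python3 - <<'E'
from h import *
from rig import capture,look_for
go([.4106,.2598,.1],106.4)
T=wpose();p,d=capture("wrist");np.savez("w7.npz",T=T,d=d);cv2.imwrite("pics/w7.png",p)
print([(r['p'],r['centre']) for r in look_for("plate_mid","wrist")[:2]])
cv2.imwrite("pics/w7c.png",cv2.resize(p[80:280,150:350],None,fx=3,fy=3,interpolation=cv2.INTER_CUBIC))
E
```

```text
t 9.75 tcp [0.4066 0.2952 0.1898] rot [-3.1412e+00 -1.7000e-03 -2.8529e+00] w 0.0682 q [ 0.52 -0.16  2.04  0.    1.26 -1.34] F [-0.5  0.2  0.7]
shift mm [  6.1 -35.   89.9]
tool y at 106.54
turn (tool z) 0.14
[(0.57, [0.415, 0.2662, 0.0356])]
```

View pics/w7.png

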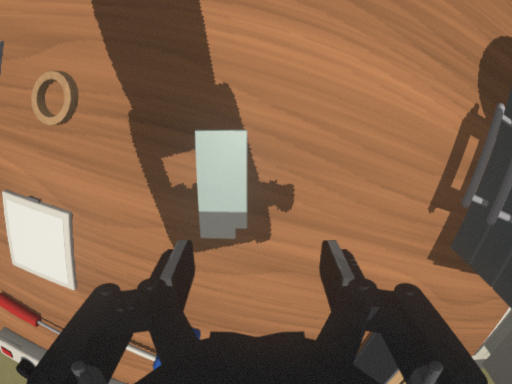

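View pics/w7c.png

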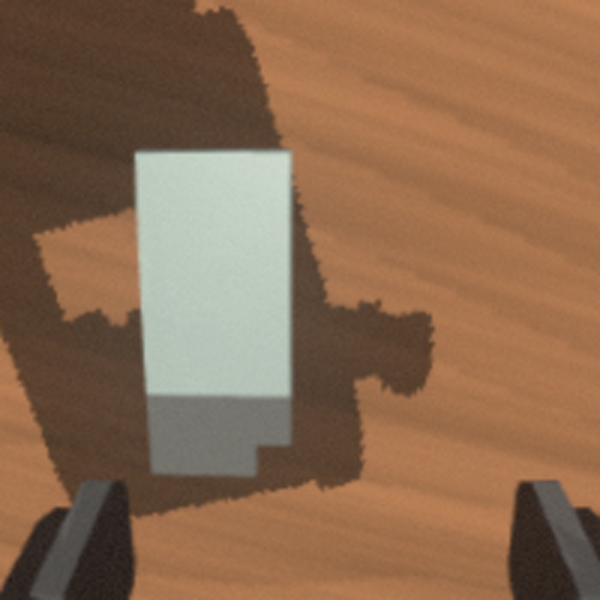

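```bash
python3 - <<'E'
from h import *
T=np.load("w7.npz")['T']
P=[wray(T,u,v,.038)[:2] for u,v in [(195,130.2),(247,130),(247,238),(200.5,238)]]
for p in P:print(p.round(4))
m=np.mean(P,0);x=P[2]+P[3]-P[0]-P[1];a=np.degrees(np.arctan2(x[1],x[0]));print(m,a,np.linalg.norm(P[0]-P[1]),np.linalg.norm(P[1]-P[2]),np.linalg.norm(P[3]-P[2]))
e=np.array([np.cos(np.radians(16)),np.sin(np.radians(16))])
g=m-.015*e; print(g); go([g[0],g[1],.07],106)
E
```

```text
[0.3755 0.2258]
[0.3623 0.2721]
[0.4678 0.3023]
[0.4822 0.2561]
[0.42195208 0.26405812] 15.88294737901412 0.04806676127707448 0.10968837916992863 0.04841094913782313
[0.40753316 0.25992356]
t 9.85 tcp [0.4069 0.2951 0.1901] rot [-3.1413e+00 -1.1000e-03 -2.8571e+00] w 0.0682 q [ 0.52 -0.16  2.04  0.    1.26 -1.33] F [ 0.8  0.2 -0.5]
shift mm [  9.1 -33.9 120.2]
tool y at 106.3
turn (tool z) 0.3
```

Call:
step_arm --pt "4 -16 0 0.3" --pt "5 -18 0 0" --pt "0 0 15 0" --pt "0 0 25 0" --pt "0 0 25 0" --pt "0 0 20 0" --pt "0 0 15 0" --pt "0 0 10 0" --pt "0 0 0 0" --pt "0 0 0 0"

```text
time_s: 10.68
tcp_pos: [0.408, 0.2601, 0.0807]
eef_rot: [-3.141, -0.001, -2.861]
contact_force: [0.4, -0.0, 0.8]
width: 0.0685
```

```bash
python3 - <<'E'
from h import *
from rig import capture,look_for
go([.4075,.26,.053],106)
T=wpose();p,d=capture("wrist");np.savez("w8.npz",T=T,d=d);cv2.imwrite("pics/w8.png",p)
E
```

```text
t 10.68 tcp [0.408  0.2601 0.0807] rot [-3.1415e+00 -8.0000e-04 -2.8607e+00] w 0.0685 q [ 0.46 -0.06  2.16  0.    1.05 -1.4 ] F [ 0.4 -0.   0.8]
shift mm [ 0.5  0.1 27.7]
tool y at 106.09
turn (tool z) 0.09
```

View pics/w8.png

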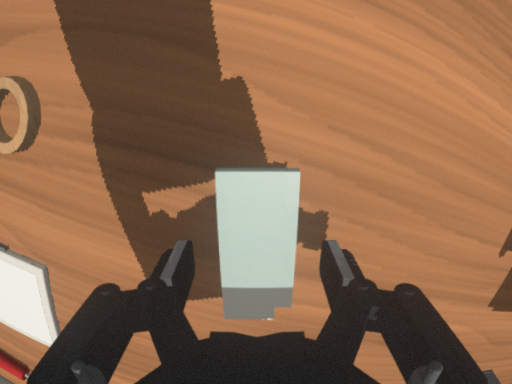

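Centred between the jaws, with the notch at the far end near (285,312). I'll descend and close.

Call:
step_arm --pt "0.5 0 10 0" --pt "0 0 8 0" --pt "0 0 6 0" --pt "0 0 3 0" --pt "0 0 0 0" --pt "0 0 0 0"

```text
time_s: 11.23
tcp_pos: [0.4075, 0.26, 0.0535]
eef_rot: [-3.141, -0.001, -2.86]
contact_force: [-0.1, -0.8, -0.2]
width: 0.0682
```

Call:
step_arm --pt "0 0 0 0" --pt "0 0 0 0" --pt "0 0 0 0" --pt "0 0 0 0" --pt "0 0 0 0" --pt "0 0 0 0" --pt "0 0 0 0" --claw 0.35

```text
time_s: 11.82
tcp_pos: [0.4084, 0.2604, 0.0547]
eef_rot: [3.141, 0.002, -2.86]
contact_force: [-0.0, -0.9, 4.6]
width: 0.0458
```

Call:
step_arm --pt "0 0 -2 0" --pt "0 0 -4 0" --pt "0 0 -8 0" --pt "0 0 -15 0" --pt "0 0 -25 0" --pt "0 0 -30 0" --pt "0 0 -30 0" --pt "0 0 -20 0" --pt "0 0 0 0" --pt "0 0 0 0"

```text
time_s: 12.65
tcp_pos: [0.4081, 0.2603, 0.1892]
eef_rot: [3.141, 0.003, -2.86]
contact_force: [0.3, 0.1, -1.0]
width: 0.0455
```

```bash
python3 - <<'E'
from h import *
from rig import capture,look_for
go([.4075,.26,.053],106)
T=wpose();p,d=capture("wrist");np.savez("w9.npz",T=T,d=d);cv2.imwrite("pics/w9.png",p)
p,d=capture("scene");cv2.imwrite("pics/s9.png",cv2.resize(p[60:210,270:430],None,fx=4,fy=4,interpolation=cv2.INTER_CUBIC))
E
```

```text
t 12.65 tcp [0.4081 0.2603 0.1892] rot [ 3.1411e+00  2.8000e-03 -2.8597e+00] w 0.0455 q [ 0.46 -0.2   2.08 -0.    1.26 -1.4 ] F [ 0.3  0.1 -1. ]
shift mm [  1.1  -0.2 136.2]
tool y at 106.15
turn (tool z) 0.15
```

View pics/w9.png

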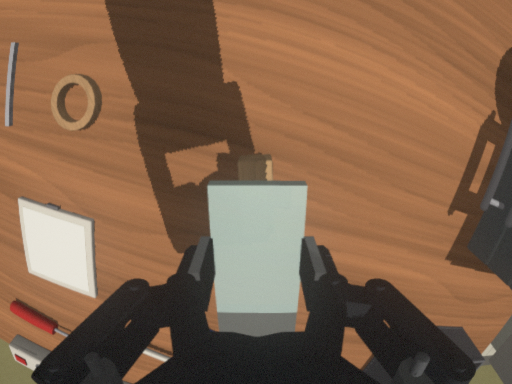

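View pics/s9.png

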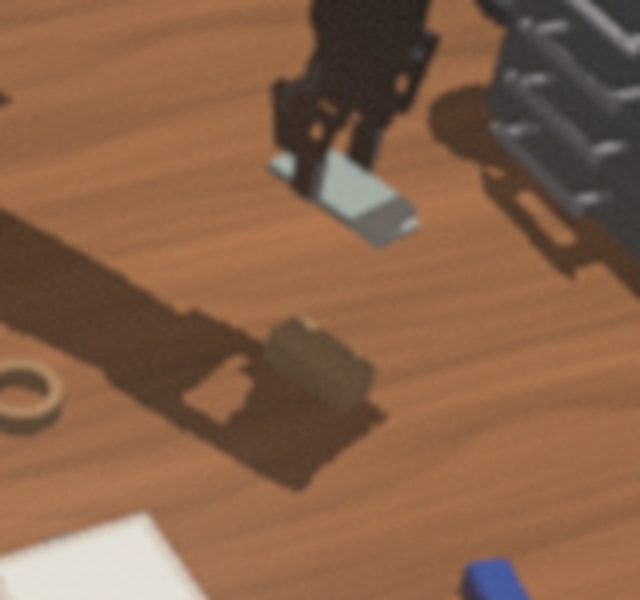

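Call:
step_arm --pt "1 -15 0 0" --pt "1 -28 0 0" --pt "1 -32 0 0" --pt "1 -32 0 0" --pt "2 -32 0 0" --pt "2 -32 0 0" --pt "2 -32 0 0" --pt "2 -32 0 0" --pt "2 -32 0 0" --pt "1 -32 0 0" --pt "1 -32 0 0" --pt "1 -25 0 0"

```text
time_s: 13.75
tcp_pos: [0.4892, -0.0885, 0.1853]
eef_rot: [3.14, -0.004, -2.861]
contact_force: [-0.3, 0.8, 0.1]
width: 0.0458
```

Call:
step_arm --pt "0 -12 0 4" --pt "0 0 0 7" --pt "0 0 0 7" --pt "0 0 0 7" --pt "0 0 0 7" --pt "0 0 0 7" --pt "0 0 0 7" --pt "0 0 0 7" --pt "0 0 0 7" --pt "0 0 0 7" --pt "0 0 0 7" --pt "0 0 0 7"

```text
time_s: 14.75
tcp_pos: [0.4922, -0.0977, 0.185]
eef_rot: [-3.138, -0.003, 2.004]
contact_force: [0.0, -0.0, -1.0]
width: 0.0459
```

Call:
step_arm --pt "0 0 0 7" --pt "0 0 0 7" --pt "0 0 0 7" --pt "0 0 0 7" --pt "0 0 0 4" --pt "0 0 0 0"

```text
time_s: 15.25
tcp_pos: [0.4923, -0.0978, 0.1852]
eef_rot: [-3.137, -0.001, 1.45]
contact_force: [0.6, -0.0, -1.0]
width: 0.046
```

```bash
python3 - <<'E'
from h import *
from rig import capture,look_for
go([.4954,-.1621,.19],-7)
T=wpose();p,d=capture("wrist");np.savez("w10.npz",T=T,d=d);cv2.imwrite("pics/w10.png",p)
p,d=capture("scene");cv2.imwrite("pics/s10.png",cv2.resize(p[130:290,130:320],None,fx=4,fy=4)[:600])
p,d=capture("top");cv2.imwrite("pics/t10.png",p)
E
```

```text
t 15.25 tcp [ 0.4923 -0.0978  0.1852] rot [-3.1370e+00 -9.0000e-04  1.4501e+00] w 0.046 q [-0.3  -0.15  2.04  0.    1.25 -0.18] F [ 0.6 -0.  -1. ]
shift mm [-63.5  10.8  -4.9]
tool y at -6.91
turn (tool z) 0.09
```

View pics/s10.png

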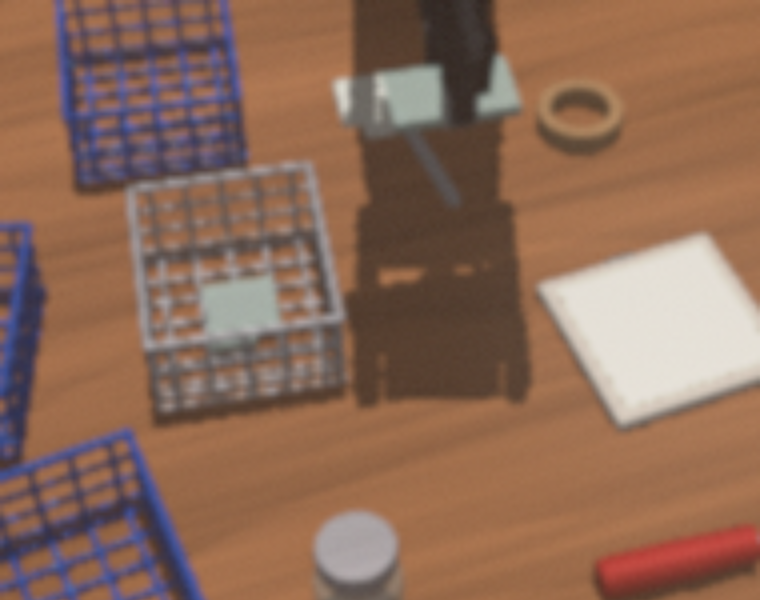

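View pics/w10.png

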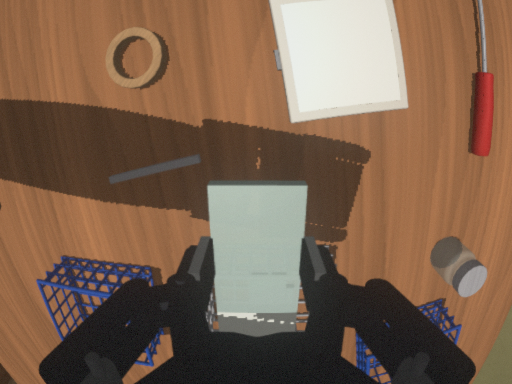

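Call:
step_arm --pt "-10 3 0 0" --pt "-17 4 5 0" --pt "-17 4 15 0" --pt "0 0 20 0" --pt "0 0 20 0" --pt "0 0 15 0" --pt "0 0 6 0" --pt "0 0 0 0" --pt "0 0 0 0"

```text
time_s: 16.15
tcp_pos: [0.4995, -0.1435, 0.107]
eef_rot: [-3.142, 0.0, 1.451]
contact_force: [-0.1, -0.6, -0.3]
width: 0.046
```

```bash
python3 - <<'E'
from h import *
from rig import capture,look_for
go([.4978,-.1423,.0625],-7)
T=wpose();p,d=capture("wrist");np.savez("w11.npz",T=T,d=d);cv2.imwrite("pics/w11.png",p)
p,d=capture("scene");cv2.imwrite("pics/s11.png",cv2.resize(p[150:270,140:290],None,fx=5,fy=5))
E
```

```text
t 16.15 tcp [ 0.4995 -0.1435  0.107 ] rot [-3.1416e+00  1.0000e-04  1.4514e+00] w 0.046 q [-0.38 -0.02  2.07 -0.    1.1  -0.26] F [-0.1 -0.6 -0.3]
shift mm [ 1.  -1.8 44.5]
tool y at -6.84
turn (tool z) 0.16
```

View pics/s11.png

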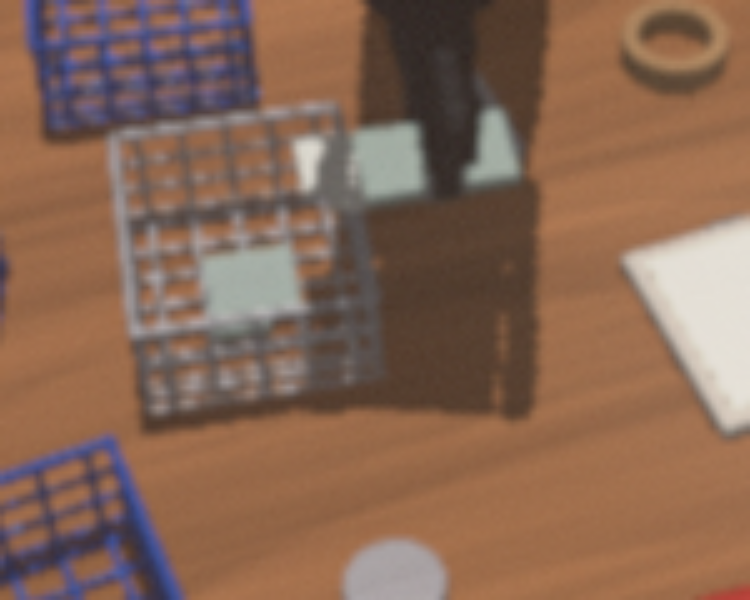

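Call:
step_arm --pt "0 0 8 0" --pt "0 0 7 0" --pt "0 0 3 0" --pt "0 0 2 0" --pt "0 0 2 0" --pt "0 0 2 0" --pt "0 0 2 0" --pt "0 0 0 0"

```text
time_s: 16.92
tcp_pos: [0.5002, -0.1426, 0.0824]
eef_rot: [3.14, -0.001, 1.451]
contact_force: [-1.6, 6.3, 9.9]
width: 0.046
```

```bash
python3 - <<'E'
from h import *
from rig import capture,look_for
go([.4978,-.1423,.0625],-7)
T=wpose();p,d=capture("wrist");np.savez("w12.npz",T=T,d=d);cv2.imwrite("pics/w12.png",p)
E
```

```text
t 16.92 tcp [ 0.5002 -0.1426  0.0824] rot [ 3.1405e+00 -1.1000e-03  1.4510e+00] w 0.046 q [-0.38  0.02  2.08  0.    1.05 -0.26] F [-1.6  6.3  9.9]
shift mm [ 0.  -2.5 19.9]
tool y at -6.87
turn (tool z) 0.13
```

View pics/w12.png

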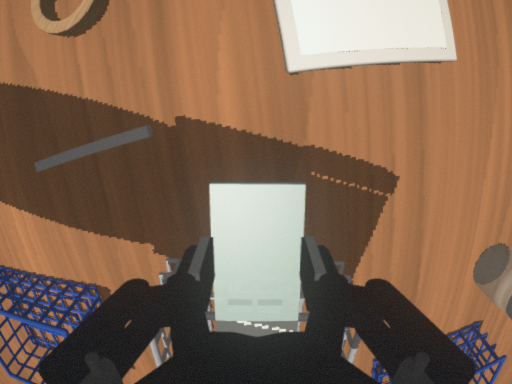

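Call:
step_arm --pt "0 0 2 0" --pt "0 0 2 0" --pt "0 0 2 0" --pt "0 0 2 0" --pt "0 0 2 0" --pt "0 0 0 0"

```text
time_s: 17.47
tcp_pos: [0.5007, -0.1427, 0.0725]
eef_rot: [3.139, -0.001, 1.451]
contact_force: [0.2, 6.6, 7.8]
width: 0.046
```

Call:
step_arm --pt "0 0 2 0" --pt "0 0 2 0" --pt "0 0 2 0" --pt "0 0 2 0" --pt "0 0 1 0" --pt "0 0 0 0"

```text
time_s: 17.97
tcp_pos: [0.5009, -0.1434, 0.0638]
eef_rot: [3.139, 0.001, 1.452]
contact_force: [-1.3, 2.8, 11.1]
width: 0.0459
```

```bash
python3 - <<'E'
from h import *
from rig import capture,look_for
go([.4978,-.1423,.0625],-7)
T=wpose();p,d=capture("wrist");np.savez("w13.npz",T=T,d=d);cv2.imwrite("pics/w13.png",p)
p,d=capture("scene");cv2.imwrite("pics/s13.png",cv2.resize(p[150:270,140:290],None,fx=5,fy=5))
E
```

```text
t 17.97 tcp [ 0.5009 -0.1434  0.0638] rot [3.1387e+00 7.0000e-04 1.4515e+00] w 0.0459 q [-0.38  0.04  2.09  0.    1.01 -0.26] F [-1.3  2.8 11.1]
shift mm [ 0.8 -3.2  1.3]
tool y at -6.83
turn (tool z) 0.17
```

View pics/w13.png

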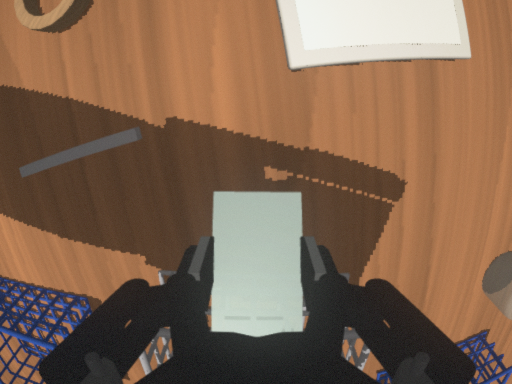

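View pics/s13.png

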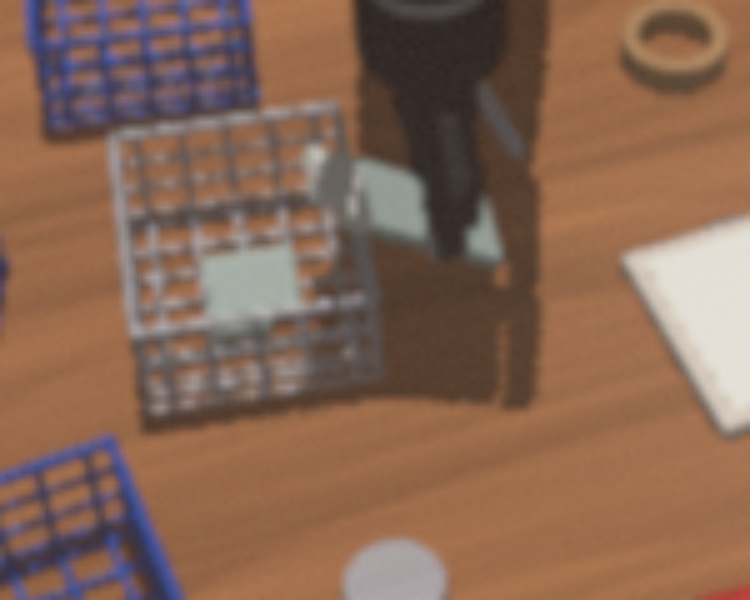

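Call:
step_arm --pt "-2 0 0 0" --pt "-2 0 0 0" --pt "-2 0 0 0" --pt "-2 0 0 0" --pt "-2 0 0 0" --pt "-2 0 0 0" --pt "-2 0 0 0" --pt "-2 0 0 0" --pt "0 0 0 0"

```text
time_s: 18.82
tcp_pos: [0.4984, -0.1553, 0.0625]
eef_rot: [3.141, -0.008, 1.45]
contact_force: [1.0, 18.6, 8.5]
width: 0.0458
```

```bash
python3 - <<'E'
from h import *
from rig import capture,look_for
go([.4954,-.1621,.0615],-7)
T=wpose();p,d=capture("wrist");np.savez("w14.npz",T=T,d=d);cv2.imwrite("pics/w14.png",p)
p,d=capture("scene");cv2.imwrite("pics/s14.png",cv2.resize(p[150:270,140:290],None,fx=5,fy=5))
E
```

```text
t 18.82 tcp [ 0.4984 -0.1553  0.0625] rot [ 3.1411 -0.0081  1.4499] w 0.0458 q [-0.41  0.05  2.08  0.01  1.01 -0.29] F [ 1.  18.6  8.5]
shift mm [-7.1 -2.2  0.9]
tool y at -6.93
turn (tool z) 0.07
```

View pics/s14.png

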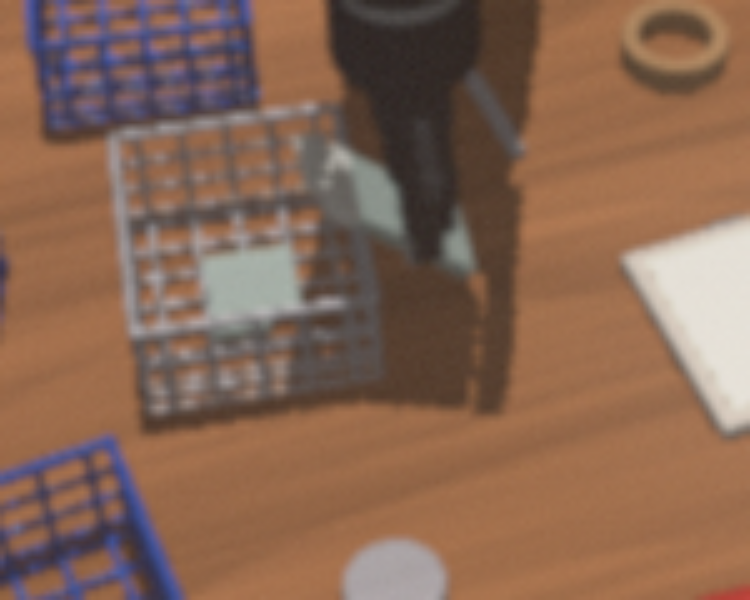

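View pics/w14.png

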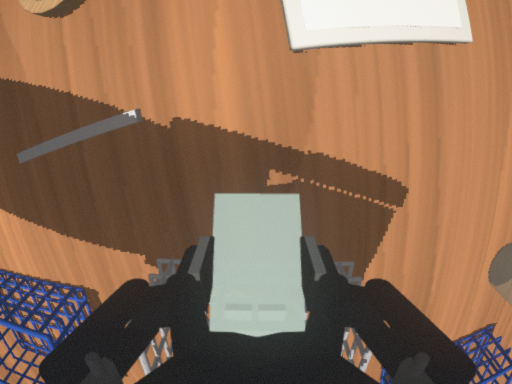

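```bash
cat >> h.py <<'E'
def tilt(fn,roi):
    z=np.load(fn);T=z['T'];d=z['d'];c=camera_model("wrist");v0,v1,u0,u1=roi
    v,u=np.mgrid[v0:v1:2,u0:u1:2];D=d[v,u];ok=D>0
    u,v,D=u[ok],v[ok],D[ok];dx,dy=u-c['cx'],v-c['cy'];r=np.hypot(dx,dy)+1e-9;th=r/c['fx']
    P=np.c_[np.tan(th)*dx/r*D,np.tan(th)*dy/r*D,D]
    H=c['hand_eye'];P=P@H[:3,:3].T+H[:3,3]   # tool frame
    m=np.median(P,0);A=P
    for _ in range(4):
        m=A.mean(0);n=np.linalg.svd(A-m,full_matrices=False)[2][2];n*=-np.sign(n[2]);e=(P-m)@n;A=P[abs(e)<.003]
    print(fn,len(P),len(A),"tool mean mm",(m*1000).round(1),"n",n.round(3),"tilt",np.degrees(np.arccos(-n[2])).round(1), "rms",(abs((A-m)@n).mean()*1000).round(2))
    return T,m,n
E
python3 - <<'E'
from h import *
for f in ("w10","w12","w13","w14"): tilt(f+".npz",(205,290,225,290))
E
```

```text
w10.npz 1412 1412 tool mean mm [ 4.2 -0.3 16.4] n [-0.004  0.001 -1.   ] tilt 0.2 rms 0.46
w12.npz 1411 1411 tool mean mm [ 4.3 -0.2 16.8] n [ 0.161  0.003 -0.987] tilt 9.3 rms 0.47
w13.npz 1415 1415 tool mean mm [ 3.7 -0.3 18.8] n [ 0.539  0.015 -0.842] tilt 32.6 rms 0.51
w14.npz 1412 1412 tool mean mm [ 3.8 -0.2 19.1] n [ 0.695  0.013 -0.719] tilt 44.0 rms 0.5
```

Call:
step_arm --pt "-2 0 0 0" --pt "-2 0 0 0" --pt "-2 0 0 0" --pt "-2 0 0 0" --pt "0 0 0 0"

```text
time_s: 19.33
tcp_pos: [0.4975, -0.1609, 0.0622]
eef_rot: [-3.141, -0.013, 1.449]
contact_force: [4.3, 27.7, 8.8]
width: 0.046
```

```bash
python3 - <<'E'
from h import *
from rig import capture,look_for
go([.4954,-.1621,.0615],-7)
T=wpose();p,d=capture("wrist");np.savez("w15.npz",T=T,d=d);cv2.imwrite("pics/w15.png",p)
tilt("w15.npz",(205,290,225,290))
E
```

```text
t 19.33 tcp [ 0.4975 -0.1609  0.0622] rot [-3.1412 -0.013   1.4491] w 0.046 q [-0.42  0.05  2.08  0.01  1.01 -0.31] F [ 4.3 27.7  8.8]
shift mm [-1.4 -1.9  0.7]
tool y at -6.97
turn (tool z) 0.03
w15.npz 1413 1413 tool mean mm [ 4.4 -0.2 18.3] n [ 0.756  0.013 -0.655] tilt 49.1 rms 0.47
```

Call:
step_arm --pt "-2 0 0 0" --pt "-2 0 0 0" --pt "-2 0 0 0" --pt "0 0 0 0"

```text
time_s: 19.72
tcp_pos: [0.497, -0.1641, 0.0622]
eef_rot: [-3.14, -0.019, 1.448]
contact_force: [5.3, 39.4, 11.9]
width: 0.0456
```

```bash
python3 - <<'E'
from h import *
from rig import capture,look_for
go([.4954,-.1621,.0615],-7)
T=wpose();p,d=capture("wrist");np.savez("w16.npz",T=T,d=d);cv2.imwrite("pics/w16.png",p)
tilt("w16.npz",(205,290,225,290))
E
```

```text
t 19.72 tcp [ 0.497  -0.1641  0.0622] rot [-3.1403 -0.0192  1.4479] w 0.0456 q [-0.43  0.06  2.08  0.02  1.02 -0.32] F [ 5.3 39.4 11.9]
shift mm [ 1.7 -1.8  0.7]
tool y at -7.04
turn (tool z) -0.04
w16.npz 1417 1417 tool mean mm [ 4.9 -0.2 17.4] n [ 0.781  0.01  -0.625] tilt 51.3 rms 0.47
```

View pics/w16.png

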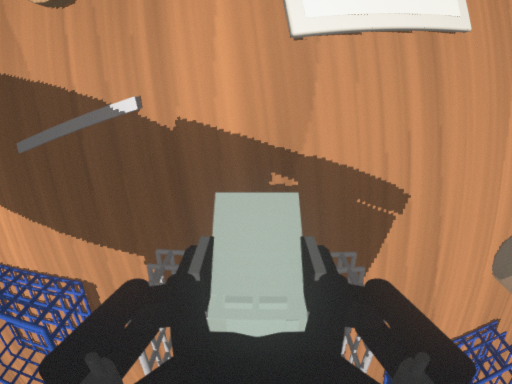

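Call:
step_arm --pt "4 0 0 0" --pt "6 0 0 0" --pt "10 0 0 0" --pt "15 0 -5 0" --pt "10 0 -20 0" --pt "0 0 -30 0" --pt "0 0 -30 0" --pt "0 0 -35 0" --pt "0 0 -35 0" --pt "0 0 -35 0" --pt "0 0 -20 0" --pt "0 0 0 0"

```text
time_s: 20.77
tcp_pos: [0.5034, -0.1291, 0.2781]
eef_rot: [3.131, 0.003, 1.451]
contact_force: [1.4, -0.1, -0.5]
width: 0.0461
```

```bash
python3 - <<'E'
from h import *
from rig import capture,look_for
go([.5937,.018,.26],-7)
T=wpose();p,d=capture("wrist");np.savez("w17.npz",T=T,d=d);cv2.imwrite("pics/w17.png",p)
tilt("w17.npz",(205,290,225,290))
p,d=capture("scene");cv2.imwrite("pics/s17.png",p)
E
```

```text
t 20.77 tcp [ 0.5034 -0.1291  0.2781] rot [3.1313e+00 2.7000e-03 1.4509e+00] w 0.0461 q [-0.35 -0.19  1.92 -0.    1.4  -0.23] F [ 1.4 -0.1 -0.5]
shift mm [156.9  71.8  18.4]
tool y at -6.87
turn (tool z) 0.13
w17.npz 1408 1408 tool mean mm [ 5.  -0.3 17.3] n [ 0.755  0.007 -0.655] tilt 49.0 rms 0.49
```

View pics/s17.png

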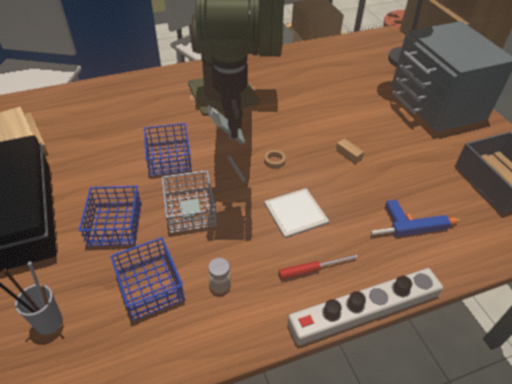

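Call:
step_arm --pt "10 5 0 0" --pt "20 8 0 0" --pt "24 10 0 0" --pt "24 10 3 0" --pt "24 10 3 0" --pt "24 10 3 0" --pt "20 9 3 0" --pt "13 6 3 0" --pt "8 4 3 0" --pt "0 0 0 0" --pt "0 0 0 0" --pt "0 0 0 0"

```text
time_s: 21.87
tcp_pos: [0.5922, 0.0283, 0.2534]
eef_rot: [-3.141, 0.0, 1.45]
contact_force: [0.4, -0.2, -0.8]
width: 0.0458
```

```bash
python3 - <<'E'
from h import *
from rig import capture,look_for
go([.595,.028,.26],-7)
T=wpose();p,d=capture("wrist");np.savez("w18.npz",T=T,d=d);cv2.imwrite("pics/w18.png",p)
tilt("w18.npz",(205,290,225,290))
p,d=capture("scene");cv2.imwrite("pics/s18.png",p);np.save("s18.npy",d)
p,d=capture("top");cv2.imwrite("pics/t18.png",p)
print([ (q,[(r['p'],r['centre']) for r in look_for(q,"scene")[:2]]) for q in ("plate_mid","plate_clear_end")])
E
```

```text
t 21.87 tcp [0.5922 0.0283 0.2534] rot [-3.1408e+00  5.0000e-04  1.4504e+00] w 0.0458 q [-0.04  0.    1.78 -0.    1.36  0.08] F [ 0.4 -0.2 -0.8]
shift mm [ 0.1  2.8 -6.6]
tool y at -6.9
turn (tool z) 0.1
w18.npz 1414 1414 tool mean mm [ 4.9 -0.2 17.3] n [ 0.755  0.008 -0.655] tilt 49.1 rms 0.48
[('plate_mid', []), ('plate_clear_end', [(0.64, [0.5982, -0.0032, 0.2687])])]
```

View pics/s18.png

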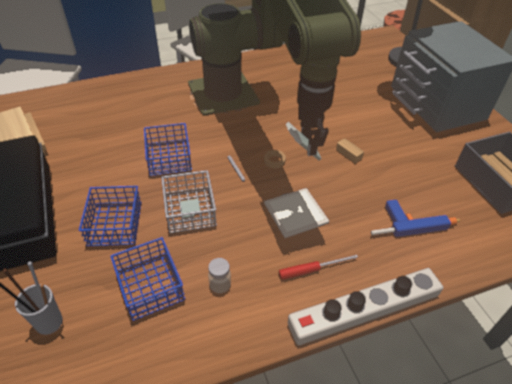

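View pics/t18.png

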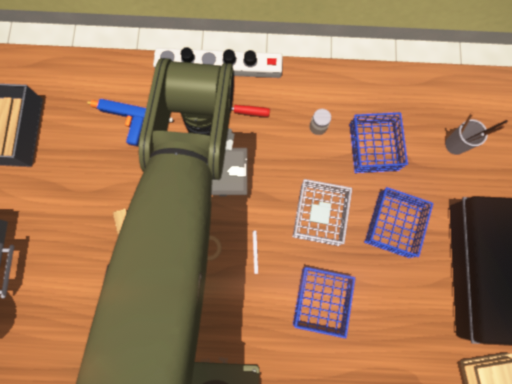

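Call:
step_arm --pt "0 3 0 0" --pt "0 0 0 0" --pt "0 0 0 0" --pt "0 0 0 0" --pt "0 0 0 0" --pt "0 0 0 0"

```text
time_s: 22.62
tcp_pos: [0.5955, 0.0286, 0.2538]
eef_rot: [-3.142, 0.0, 1.451]
contact_force: [-0.0, -1.3, -0.5]
width: 0.0455
```

```bash
python3 - <<'E'
from h import *
from rig import capture,hand_in
go([.595,.028,.26],-7)
T=wpose();p,d=capture("wrist");np.savez("w19.npz",T=T,d=d);cv2.imwrite("pics/w19.png",p)
T,m,n=tilt("w19.npz",(205,290,225,290))
if n[0]>.73: print(hand_in())
E
```

```text
t 22.62 tcp [0.5955 0.0286 0.2538] rot [-3.1415  0.      1.4513] w 0.0455 q [-0.04  0.01  1.78 -0.    1.36  0.08] F [-0.  -1.3 -0.5]
shift mm [-0.7 -0.4 -6.2]
tool y at -6.85
turn (tool z) 0.15
w19.npz 1410 1410 tool mean mm [ 5.  -0.3 17.3] n [ 0.756  0.008 -0.655] tilt 49.1 rms 0.47
the job is handed in; nothing more can be done
None
```

View pics/w19.png

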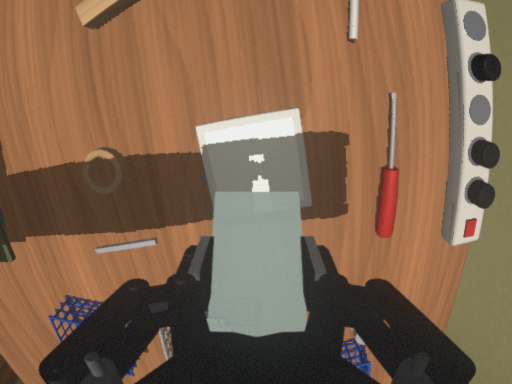

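I dropped the stub into the grey wire basket, then took the plate off its block by its long edges. The interface can't tilt the tool, so I swung the plate in the grip by pressing its underside on the grey basket's rim, then held it over the middle of the pad and handed in at about 22.7 s.

- **Slope:** 49.1° in the last two depth readings, about 0.8 s apart, with the frosted end uppermost and the label face on top. It was 51.3° while pressed on the rim and settled to about 49° once free, so the margin over 45° is about 4°.
- **Height:** by geometry, the lowest point of the plate is about 19 cm above the pad.
- **Force:** the measured force peaked at about 40 N while the plate pressed on the rim. That went through the plate, not the gripper body, and is well below the 120 N wrist limit.
- **Other things:** the stub lay in the basket in the last scene and top views, and nothing I could see had moved. The arm hid part of the top view.
- **Checks that failed or disagreed:** the network found no plate centre in the final scene view. What it reported as the clear end, at about (0.598, -0.003, 0.269), matches the raised frosted end, so I relied on the depth fit and the pictures.

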